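# Set up a bottle for inspection and hold the backing screen at the marker

### The arm

A 6-joint arm with a two-finger parallel gripper is mounted at the origin on the work surface. World frame = base frame: x ahead of the robot, y to its left, z up, the work surface at z = 0. Lengths are in m, angles in rad, forces in N, time in s.
With the tool pointing down it reaches from about 0.375 to 0.975 m from the base axis. Payload 3.8 kg.
Tool frame: the origin (TCP) lies midway between the tips of the shut fingers; the grasp point (between the pads) lies 19 mm behind it; x points along the fingers, y is the direction in which the jaws open and shut, and the axes are right-handed (so a half turn about x gives the same grasp; the last joint's range is limited). The gripper opens to 88 mm and grips with 3 to 60 N. Pads are 18 mm wide; open, the fingers measure 123 mm over their backs; the gripper's body (75 mm by 187 mm) begins 45 mm behind the grasp point.
Start: joints at [1.296, 0.264, 1.604, -0, 1.274, -0.037], TCP at [0.159, 0.656, 0.239] pointing down, gripper open.
Joint ranges: [-2.63, 2.63], [-0.94, 2.18], [0.31, 2.57], [-1.31, 4.45], [0, 2.66], [-2.55, 2.55]. Speed limits (rad/s): [2.57, 2.57, 3.14, 3.14, 3.14, 3.14].

### API

Orientations are given as a rotation vector (axis times angle).
In Python, from cell import manip, inverse_kinematics, cams, order gives the robot as it stands. Calls block until the motion is done:
- manip.move_pose(position, orientation): joint-space move of the TCP to a pose.
- manip.move_linear(position, rate=0.15, rot=None): straight line of the TCP; rot=None keeps the orientation; rate is the mean speed in m/s.
- manip.set_joints(angles): joint-space move.
- manip.set_gripper(opening, force=None): finger opening in m; force is the grip in N (None keeps the last); returns when the fingers have stopped.
- manip.dwell(seconds).
- inverse_kinematics(position, orientation): joint angles nearest the present ones, or None.
- manip.state(): the state.
- cams.capture(name): name is "scene" or "top" or "wrist"; returns a dict with "image" (400x640x3 uint8, blue, green, red), "z_map" (400x640 float32, m along the optical axis (not along the pixel's ray), 0 where there is no reading), "intrinsics" (3x3 intrinsics, pixels), "position" and "orientation" of the camera in the world; the wrist camera has in their place "T_tool_cam" (4x4, takes a point from camera to tool coordinates, whose origin is the TCP and whose axes are the tool frame's). Camera axes: x right, y down, z forward; pixel columns grow to the right and rows downward; lengths in m; the calibration is good to about 2 mm. A picture is of the moment at which its call begins: read the wrist's pose just before it.
A pose or a line that the arm cannot do raises manip.IKError and nothing moves.
- order.close_job(): hands the job in, once; it reports no verdict.
The state is a dict: "clock": time; "joint_pos": joint angles; "joint_velocities": joint speeds; "tau": joint torques, N m; "tool_pos": TCP position; "tcp_rot": TCP orientation; "contact_force": force on the tool from outside, world axes, zero at the start; "moment": the same for the moment, N m; "gripper_width": finger opening in m.
Only numpy, scipy, OpenCV 4.12 (cv2) and the standard library are available. Lean on these libraries where they do the work, as an engineer would, in place of code of your own. Each camera call takes 0.05 s, during which the arm holds its last target. There are 200 camera calls.

### The job

Stand the fallen square white bottle upright in the middle of the blue disc of the inspection stand and let go of it. Then raise the stand's black-and-white hinged backing screen by its yellow bar until the red pointer on its edge is level with the green marker on the arc, and finish while still holding it there, as it falls shut if released. Do not shift the marker, and leave everything else on the bench where it is.

Things in the scene. Friction and masses are not known exactly. Their poses are not given: they have to be found in the camera images.
- bottle: Square white plastic bottle, yellow label, round blue cap, loose, about 150 g (varies), lying on a flat side on the bench. Body 44 x 44 mm, 86 mm tall; neck, then cap 32 mm across from 95 to 115 mm. Origin: centre of its underside (foot); z axis runs from foot to cap: lying, the origin is 22 mm above the bench and z is level.
- disc (a point): Centre of the top face of the blue disc, 76 mm across, on which the bottle must stand; 16 mm above the bench. Axes as stand.
- stand: White stand, fixed to the bench. Base plate 12 mm thick, x -90 to 110, y -150 to 150 mm. Origin on the bench below the hinge's middle. Hinge along x, 50 mm up, between grey posts 62 mm tall at x -72 and 72. Screen on the -y side, disc centred at y 95. A dark steel arc of 150 mm radius about the hinge stands at x 90 over the -y side, 198 mm tall; its rear rod meets the plate at y -22.
- screen: Backing screen, hinged flap, about 0.35 kg (varies), half black, half white; panel 120 (x) by 145 by 6 mm. Origin on the hinge, 50 mm above the bench, x along the hinge. Closed (as at the start) it is level, its -y axis pointing to the bar; the bar end rises as it opens, turning about its own -x axis, up to 1.5 rad. The hinge is nearly free: released, it falls shut.
- bar (a point): Middle of the screen's round yellow bar handle, 10 mm thick, 108 mm long, parallel to the hinge and 200 mm from it, on two 8 mm rods 50 mm either side of the middle. 45 mm of open space between bar and panel; bench 50 mm below the closed bar. Gripped, the bar can turn between the fingers as the screen swings.
- pointer (a point): Tip of the red pointer on the screen's +x edge, 150 mm from the hinge.
- marker: Green block, 30 (radial) x 20 (along the arc) x 18 mm, clamped on the arc 150 mm from the hinge. Origin on the hinge, same point as the screen's. Its -y axis points from the hinge to the block's middle: the marked direction, 0.6 to 1.1 rad above level. When the screen's axes agree with it, the pointer is at the block's middle. Stiff; stays put unless pushed hard.
- mark (a point): Middle of the green marker's face nearest to the screen, 150 mm from the hinge; at the marked angle the pointer tip lies beside it, 3 mm away.
- specimen_cup: Bystander, loose, to be left where it is: clear specimen cup with a red lid, 62 mm across, 62 mm tall. Origin at its foot.
- timer: Bystander, loose, to be left where it is: yellow timer lying flat, 50 x 85 x 30 mm. Origin at its underside.
- carton: Bystander, loose, to be left where it is: cardboard carton, 120 x 220 x 70 mm. Origin at its underside.
- vial: Bystander, loose, to be left where it is: amber glass vial with a metal cap, 28 mm across, 54 mm tall. Origin at its foot.
- blue_cap: Bystander, loose, to be left where it is: spare blue screw cap, 32 mm across, 20 mm tall. Origin at its underside.
Not all that is in view belongs to the job. Several things have the shape of the bottle; the one meant has the colours described above.

How it is judged:
On the way, in this order (a step that is already met when the one before it is completed fails the run):
1. the bottle stands upright on the blue disc, released (angle between bottle's own z axis and vertical below 0.1 rad and horizontal distance between bottle and disc below 0.017 m and z of bottle in the frame of disc between -0.004 and 0.005 m and contact force between the fingers and bottle below 0.1 N and linear speed of bottle below 0.03 m/s), for 0.3 s.
2. the screen is held with its pointer level with the green marker (angle between the y axis of screen and the y axis of marker, either way round below 0.067 rad and angular speed of screen below 0.1 rad/s and contact force between the fingers and screen above 0.4 N), for 0.3 s.
At the end, for the whole second after the job is handed in: Bottle upright (0.1 rad) on the blue disc, foot within 17 mm of its centre, released and still; screen still, within 0.067 rad of the marker (pointer within the 20 mm of the green marker), carried by the fingers with more than 0.4 N; marker and bystanders not shifted (all of step 1 and all of step 2); the arm keeps its last pose, push and grip.
It fails at once if another thing on the bench is shifted by more than 30 mm (distance of any of specimen_cup, timer, carton, vial, blue_cap from where it was at the start of the episode above 0.03 m).
It fails at once if the green marker is shifted along the arc by more than 8 mm (distance of mark from where it was at the start of the episode above 0.008 m).
It also fails if it takes over 67 s, if anything falls off the work surface, if the arm or the gripper's body presses on something with over 40 N, if the wrist force passes 120 N, or if a joint passes its speed limit or range.

## Working session

There is one attempt and no reset: what is moved stays moved. The work goes in short steps, each a Python script; the robot and the scene stay as the last script left them, time stands still between calls to the robot, and variables do not carry over. Pictures are saved under pics/ and viewed, about 8 in all and at most 12, crops included, and the job is handed in when it is done.

```bash
mkdir -p pics; ls; cat > h.py <<'E'
import numpy as np, cv2
from scipy.spatial.transform import Rotation as R
from cell import manip, inverse_kinematics, cams, order
def rot(o):
    o=np.array(o,float)
    return o if o.shape==(3,3) else (R.from_rotvec(o).as_matrix() if o.size==3 else R.from_quat(o).as_matrix())
def grab(name):
    s=manip.state(); c=cams.capture(name)
    if name=="wrist":
        T=np.eye(4); T[:3,:3]=rot(s["tcp_rot"]); T[:3,3]=s["tool_pos"]; T=T@np.array(c["T_tool_cam"])
    else:
        T=np.eye(4); T[:3,:3]=rot(c["orientation"]); T[:3,3]=c["position"]
    c["T"]=T; return c
def cloud(c):
    z=c["z_map"]; K=np.array(c["intrinsics"]); v,u=np.mgrid[:z.shape[0],:z.shape[1]]
    P=np.stack([(u-K[0,2])/K[0,0]*z,(v-K[1,2])/K[1,1]*z,z],-1)
    W=P@c["T"][:3,:3].T+c["T"][:3,3]; W[z<=0]=np.nan
    return W
def ray(c,u,v,h):
    K=np.array(c["intrinsics"]); d=c["T"][:3,:3]@np.array([(u-K[0,2])/K[0,0],(v-K[1,2])/K[1,1],1]); o=c["T"][:3,3]
    return o+d*(h-o[2])/d[2]
def save(c,n): cv2.imwrite("pics/"+n+".png",c["image"])
E
python3 - <<'E'
from h import *
for n in("top","scene"):
    c=grab(n); save(c,n+"0"); print(n,c["orientation"],c["T"][:3,3],c["intrinsics"])
    np.savez(n+"0.npz",image=c["image"],z_map=c["z_map"],K=c["intrinsics"],T=c["T"])
print(manip.state())
E
```

```text
pics
top [-2.18470455  2.17753577 -0.07742179] [ 0.41469486 -0.05465405  1.53542642] [[506.21573211   0.         325.73908039]
 [  0.         506.21573211 206.08433286]
 [  0.           0.           1.        ]]
scene [-1.19609634 -2.36818176  0.96059778] [1.10105969 0.38141293 0.82450114] [[375.06633837   0.         317.20417408]
 [  0.         375.06633837 198.8269398 ]
 [  0.           0.           1.        ]]
{'clock': 0.1, 'joint_pos': array([ 1.29610348e+00,  2.64656971e-01,  1.60519030e+00,  1.91338092e-06,
        1.27371400e+00, -3.68788236e-02]), 'joint_velocities': array([ 1.16759953e-03,  2.60238618e-04, -2.01264373e-03, -2.16518089e-04,
        1.23587842e-03, -9.48348011e-05]), 'tau': array([ 4.31693497e-04, -5.03616750e+01, -3.58068287e+01,  7.31671415e-02,
        2.34081777e-02, -6.87753095e-05]), 'tool_pos': array([0.15883348, 0.65540404, 0.23755202]), 'tcp_rot': array([ 0.18517724,  1.56302802, -0.18823768]), 'contact_force': array([0.52247202, 0.31572543, 0.55283826]), 'moment': array([ 0.05307525, -0.03265816, -0.02580028]), 'gripper_width': 0.08827373013825805}
```

View pics/top0.png

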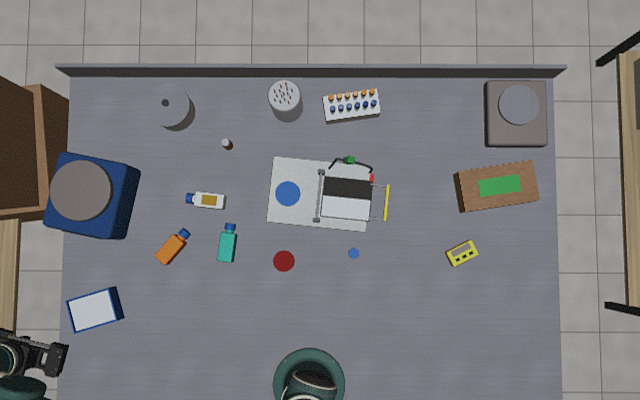

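View pics/scene0.png

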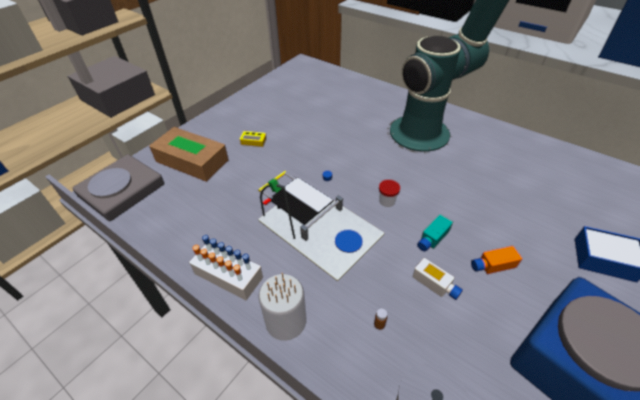

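The top view shows the white bottle at about (208,200) with its blue cap at (190,198), the disc at (288,193), the hinge posts at (320,172) and (317,220), the bar at (387,202) and the marker at (349,160). The scene view confirms this: white bottle at (435,275), disc at (348,241). Next I'll measure these.

```bash
python3 - <<'E'
from h import *
d=np.load("top0.npz"); c=dict(image=d["image"],z_map=d["z_map"],intrinsics=d["K"],T=d["T"])
W=cloud(c); hsv=cv2.cvtColor(c["image"],cv2.COLOR_BGR2HSV); H,S,V=[hsv[...,i].astype(int) for i in range(3)]
blue=(H>100)&(H<125)&(S>130)&(V>80); yel=(H>20)&(H<35)&(S>120)&(V>90)
def comp(m,lo,hi,name,h):
    b=np.zeros(m.shape,bool); b[lo[1]:hi[1],lo[0]:hi[0]]=True; m=m&b
    v,u=np.nonzero(m); w=W[m]; p=ray(c,u.mean(),v.mean(),h)
    print(name,m.sum(),"px",u.mean().round(1),v.mean().round(1),"ray",p.round(4),"cloud med",np.nanmedian(w,0).round(4)); return u,v,p
u,v,disc=comp(blue,(270,175),(306,212),"disc",.016)
u,v,cap=comp(blue,(180,188),(200,210),"cap",.03)
u,v,lab=comp(yel,(195,185),(230,215),"label",.044)
u,v,bar=comp(yel,(378,175),(395,230),"bar",.052)
pts=np.array([ray(c,a,b,.053)[:2] for a,b in zip(u,v)]); (x,y),(l,w),ang=cv2.minAreaRect(pts.astype(np.float32)); print("bar rect",x,y,l,w,ang)
t=pts-pts.mean(0); e=np.linalg.svd(t,full_matrices=False)[2][0]; print("bar dir",e, "ext",np.ptp(t@e))
# bottle by height
m=np.zeros(H.shape,bool); m[180:220,180:235]=True; m&=(W[...,2]>.015)
w=W[m]; print("bottle n",m.sum(),"z",np.nanpercentile(w[:,2],[10,50,90]))
t=w[:,:2]-np.nanmean(w[:,:2],0); e2=np.linalg.svd(t,full_matrices=False)[2][0]; print("bottle ctr",np.nanmean(w[:,:2],0),"dir",e2,"ext",np.ptp(t@e2),np.ptp(t@np.array([-e2[1],e2[0]])))
top=m&(W[...,2]>.036)&(S<90); 
pts=np.array([ray(c,a,b,.044)[:2] for b,a in zip(*np.nonzero(m&~blue&(W[...,2]>.036)))]); print("body rect",cv2.minAreaRect(pts.astype(np.float32)))
n=bar[:2]-disc[:2]; print("disc-bar dist",np.linalg.norm(n),"dir",n/np.linalg.norm(n), "bar heading dot",n@e)
g=(H>45)&(H<85)&(S>120)&(V>50); comp(g,(335,150),(362,170),"green",.17)
E
```

```text
disc 457 px 287.4 193.3 ray [0.5674 0.0678 0.016 ] cloud med [0.5679 0.0684 0.0168]
cap 57 px 188.6 197.8 ray [0.5516 0.3617 0.03  ] cloud med [0.5505 0.36   0.036 ]
label 131 px 209.0 199.6 ray [0.545  0.2975 0.044 ] cloud med [0.5444 0.2974 0.0447]
bar 105 px 386.1 202.3 ray [ 0.538  -0.2256  0.052 ] cloud med [ 0.5384 -0.225   0.0548]
bar rect 0.5376406908035278 -0.22532260417938232 0.008656978607177734 0.10420101135969162 84.17121887207031
bar dir [-0.9948438   0.10141901] ext 0.10420033234228955
bottle n 556 z [0.03240093 0.04311953 0.04825572]
bottle ctr [0.54363081 0.30647372] dir [-0.11237784 -0.99366555] ext 0.12226396738775139 0.05249836225949833
body rect ((0.5444989204406738, 0.3117564618587494), (0.11495231837034225, 0.04387122765183449), 83.82154083251953)
disc-bar dist 0.2948726892506511 dir [-0.09973081 -0.99501445] bar heading dot -0.0005003410034892928
green 55 px 349.2 159.5 ray [ 0.6447 -0.1122  0.17  ] cloud med [ 0.6406 -0.1106  0.1947]
```

The numbers agree: disc to bar is 295 mm (should be 95 + 200), the bar lies perpendicular to that line, and the label and cap give the same foot. I'll check that the grasp and placing poses are reachable and then grasp.

```bash
cat >> h.py <<'E'
u=np.array([.105,.9945,0]); u/=np.linalg.norm(u); Z=np.array([0,0,1.]); foot=np.array([.540,.255,.022]); disc=np.array([.5676,.068,.016])
Sy=np.array([.0997,.995,0]); Sx=np.array([.995,-.0997,0]); hinge=np.array([.558,-.0267,.05])
a=np.radians(25); G=foot+.067*u+.005*Z
def frame(x,y): return np.stack([x,y,np.cross(x,y)],1)
def bottleR(zb,nb): return frame(np.cross(nb,zb),nb)[:, [0,1,2]] # unused columns order x,y=n,z
def grasp(sg=1):
    x=-np.sin(a)*u-np.cos(a)*Z; return frame(x,sg*np.cross(u,Z)), G+.019*x
def place(hd,lift,sg=1):
    h=np.array([np.cos(hd),np.sin(hd),0])
    B0=frame(u,Z); B1=frame(Z,-h); D=B1@B0.T
    R0,p0=grasp(sg); f=disc+np.array([0,0,lift]); return D@R0, f+D@(p0-foot)
def rv(M): return R.from_matrix(M).as_rotvec()
def tooldown(sg=1,lean=0.): # lean: tool x tilts from down toward +Sy
    x=-np.cos(lean)*Z+np.sin(lean)*Sy; y=sg*np.cross(Sx,x); return frame(x,y)
E
python3 - <<'E'
from h import *
for sg in(1,-1):
    M,p=grasp(sg); print("grasp",sg,p.round(3),inverse_kinematics(p,rv(M)),inverse_kinematics(p+[0,0,.12],rv(M)))
    for hd in np.radians([-60,-40,-20,0,15,30,45]):
        q=[inverse_kinematics(*(lambda M,p:(p,rv(M)))(*place(hd,l,sg))) for l in(0,.1)]
        print(" place",round(np.degrees(hd)),[None if k is None else k.round(2) for k in q])
    for th in (0,1.04):
        g=hinge+.2*(-Sy*np.cos(th)+Z*np.sin(th)); M=tooldown(sg); k=inverse_kinematics(g+.019*M[:,0],rv(M)); print(" bar",g.round(3),k)
E
```

```text
grasp 1 [0.546 0.314 0.01 ] [ 0.64854856  0.59079022  1.66395448 -0.3349834   1.21484459  0.92362077] [ 0.64854856  0.45913146  1.611511   -0.31865964  1.38925833  0.86239409]
 place -60 [array([ 0.61,  0.49,  2.11, -1.26,  1.24, -2.14]), array([ 0.61,  0.3 ,  2.11, -1.21,  1.31, -2.33])]
 place -40 [None, None]
 place -20 [array([ 0.46,  0.26,  2.51,  4.13,  0.9 , -1.91]), array([ 0.46, -0.03,  2.5 ,  4.37,  0.76, -2.27])]
 place 0 [None, None]
 place 15 [None, None]
 place 30 [array([-0.33,  0.24,  2.54,  2.11,  0.92, -1.23]), array([-0.33, -0.06,  2.53,  1.86,  0.79, -0.85])]
 place 45 [array([-0.44,  0.32,  2.41,  1.7 ,  1.04, -1.12]), array([-0.44,  0.06,  2.41,  1.54,  1.02, -0.81])]
 bar [ 0.538 -0.226  0.05 ] [-4.39865274e-01  3.04457364e-01  1.97365580e+00 -4.44089210e-16
  8.63479486e-01 -1.91079394e+00]
 bar [ 0.548 -0.127  0.222] [-2.72806205e-01  7.75001682e-02  1.88702792e+00 -4.44089210e-16
  1.17706456e+00 -1.74373487e+00]
grasp -1 [0.546 0.314 0.01 ] [ 0.64854856  0.59079022  1.66395448 -0.3349834   1.21484459 -2.21797188] [ 0.64854856  0.45913146  1.611511   -0.31865964  1.38925833 -2.27919856]
 place -60 [array([ 0.61,  0.49,  2.11, -1.26,  1.24,  1.  ]), array([ 0.61,  0.3 ,  2.11, -1.21,  1.31,  0.81])]
 place -40 [None, None]
 place -20 [array([0.46, 0.26, 2.51, 4.13, 0.9 , 1.23]), array([ 0.46, -0.03,  2.5 ,  4.37,  0.76,  0.87])]
 place 0 [None, None]
 place 15 [None, None]
 place 30 [array([-0.33,  0.24,  2.54,  2.11,  0.92,  1.91]), array([-0.33, -0.06,  2.53,  1.86,  0.79,  2.29])]
 place 45 [array([-0.44,  0.32,  2.41,  1.7 ,  1.04,  2.02]), array([-0.44,  0.06,  2.41,  1.54,  1.02,  2.33])]
 bar [ 0.538 -0.226  0.05 ] [-0.43986527  0.30445736  1.9736558   0.          0.86347949  1.23079872]
 bar [ 0.548 -0.127  0.222] [-0.27280621  0.07750017  1.88702792  0.          1.17706456  1.39785778]
```

```bash
python3 - <<'E'
from h import *
for sg in(1,-1):
    for hd in range(-130,-49,10):
        q=[inverse_kinematics(*(lambda M,p:(p,rv(M)))(*place(np.radians(hd),l,sg))) for l in(0,.1)]
        print(sg,hd,[None if k is None else k.round(2) for k in q])
    if 1: 
        for th in (0,1.04):
            g=hinge+.2*(-Sy*np.cos(th)+Z*np.sin(th))
            for lean in (-.5,.5): M=tooldown(sg,lean); k=inverse_kinematics(g+.019*M[:,0],rv(M)); print(th,lean,None if k is None else k.round(2))
sg=1; M,p=grasp(sg)
manip.set_gripper(.088,20)
manip.move_pose(p+[0,0,.15],rv(M)); print(manip.state()["tool_pos"],p)
c=grab("wrist"); save(c,"w1")
W=cloud(c); hsv=cv2.cvtColor(c["image"],cv2.COLOR_BGR2HSV)
m=(hsv[...,0]>20)&(hsv[...,0]<35)&(hsv[...,1]>120); w=W[m]; w=w[np.abs(w[:,2]-.044)<.01]; print("label",len(w),np.nanmedian(w,0))
d=w-(foot+.022*Z); al=d@u; la=d@np.cross(u,Z); print("along",np.percentile(al,[2,98]),"lat",np.percentile(la,[2,98]))
E
```

```text
1 -130 [array([ 0.34,  0.85,  1.43, -0.51,  1.89, -1.99]), array([ 0.34,  0.73,  1.43, -0.53,  2.  , -2.05])]
1 -120 [array([ 0.39,  0.81,  1.51, -0.6 ,  1.81, -2.05]), array([ 0.39,  0.69,  1.5 , -0.63,  1.92, -2.13])]
1 -110 [array([ 0.44,  0.76,  1.59, -0.7 ,  1.73, -2.1 ]), array([ 0.44,  0.64,  1.59, -0.72,  1.83, -2.18])]
1 -100 [array([ 0.49,  0.71,  1.69, -0.8 ,  1.64, -2.13]), array([ 0.49,  0.58,  1.68, -0.81,  1.73, -2.23])]
1 -90 [array([ 0.53,  0.66,  1.79, -0.9 ,  1.54, -2.15]), array([ 0.53,  0.52,  1.78, -0.9 ,  1.63, -2.27])]
1 -80 [array([ 0.57,  0.6 ,  1.9 , -1.  ,  1.44, -2.16]), array([ 0.57,  0.45,  1.89, -0.99,  1.53, -2.3 ])]
1 -70 [array([ 0.6 ,  0.55,  2.  , -1.13,  1.34, -2.16]), array([ 0.6 ,  0.38,  2.  , -1.1 ,  1.42, -2.32])]
1 -60 [array([ 0.61,  0.49,  2.11, -1.26,  1.24, -2.14]), array([ 0.61,  0.3 ,  2.11, -1.21,  1.31, -2.33])]
1 -50 [None, None]
0 -0.5 [-0.17  0.32  2.04 -0.68  0.86 -1.17]
0 0.5 [-0.67  0.46  1.85  0.46  1.16 -2.39]
1.04 -0.5 [ 0.    0.11  1.92 -0.53  1.21 -1.25]
1.04 0.5 [-0.53  0.18  1.84  0.46  1.36 -2.15]
-1 -130 [array([ 0.34
[... 544 characters left out ...]
ay([ 0.57,  0.6 ,  1.9 , -1.  ,  1.44,  0.98]), array([ 0.57,  0.45,  1.89, -0.99,  1.53,  0.84])]
-1 -70 [array([ 0.6 ,  0.55,  2.  , -1.13,  1.34,  0.98]), array([ 0.6 ,  0.38,  2.  , -1.1 ,  1.42,  0.82])]
-1 -60 [array([ 0.61,  0.49,  2.11, -1.26,  1.24,  1.  ]), array([ 0.61,  0.3 ,  2.11, -1.21,  1.31,  0.81])]
-1 -50 [None, None]
0 -0.5 [-0.17  0.32  2.04 -0.68  0.86  1.97]
0 0.5 [-0.67  0.46  1.85  0.46  1.16  0.75]
1.04 -0.5 [ 0.    0.11  1.92 -0.53  1.21  1.89]
1.04 0.5 [-0.53  0.18  1.84  0.46  1.36  0.99]
[0.54581858 0.31462599 0.1600859 ] [0.54619171 0.3136443  0.00978015]
label 1758 [0.5441481  0.29669834 0.04411906]
along [-0.47547803  0.06442659] lat [-0.01415102  0.07993689]
```

View pics/w1.png

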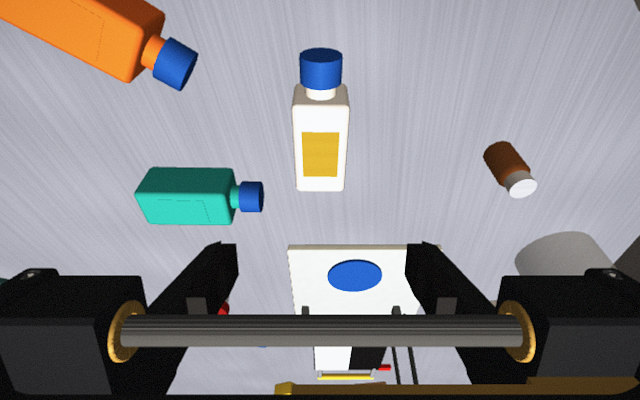

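The wrist view shows the bottle at about (320,120), centred between the fingers, with the disc at (355,275). The label centre comes out at (0.544, 0.297, 0.044), which agrees with the top view, so I'll grasp and lift.

```bash
python3 - <<'E'
from h import *
sg=1; M,p=grasp(sg)
manip.move_linear(p,rate=.12); s=manip.state(); print(s["tool_pos"],p,s["contact_force"])
manip.set_gripper(.03,25); print("width",manip.state()["gripper_width"])
manip.move_linear(p+[0,0,.2],rate=.15); print("width",manip.state()["gripper_width"],manip.state()["contact_force"])
M2,p2=place(np.radians(-80),.12,sg); manip.move_pose(p2,rv(M2))
s=manip.state(); print(s["clock"],s["tool_pos"],p2,s["gripper_width"])
c=grab("scene"); cv2.imwrite("pics/s1.png",cv2.resize(c["image"][130:300,220:470],None,fx=3,fy=3))
E
```

```text
[0.54694776 0.31416298 0.01085106] [0.54619171 0.3136443  0.00978015] [-0.18018171 -0.31614339  1.20197345]
width 0.043666288917221935
width 0.04402760184777736 [-0.36702317 -0.03745262 -2.69015383]
8.5167 [0.56986785 0.05612742 0.19503211] [0.56972195 0.0559658  0.19497025] 0.0437418787130459
```

View pics/s1.png

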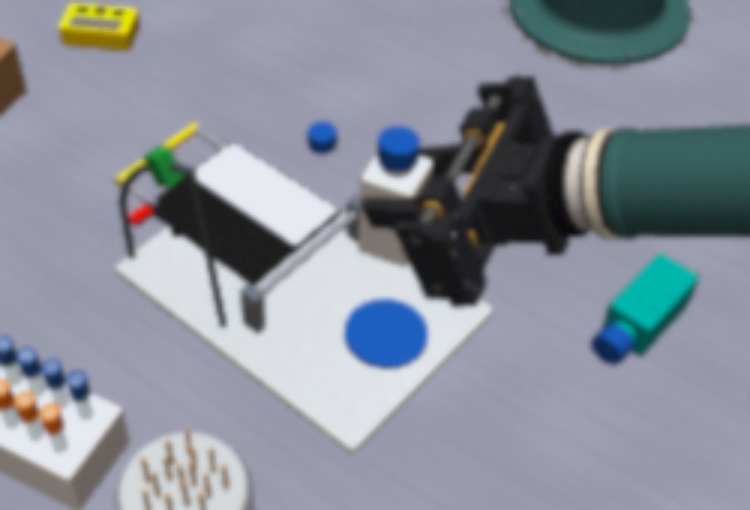

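The scene view shows the bottle upright in the gripper, cap up at (398,150) in the crop, above the disc at (386,333). I'll cross-check the disc centre from the scene camera, then lower until it touches.

```bash
python3 - <<'E'
from h import *
c=grab("scene"); hsv=cv2.cvtColor(c["image"],cv2.COLOR_BGR2HSV)
m=(hsv[...,0]>100)&(hsv[...,0]<125)&(hsv[...,1]>130)&(hsv[...,2]>80)
m[:225]=0; m[260:]=0; m[:,:330]=0; m[:,370:]=0
v,uu=np.nonzero(m); P=np.array([ray(c,i,j,.016) for i,j in zip(uu,v)]); (x,y),r=cv2.minEnclosingCircle(P[:,:2].astype(np.float32)); print("disc scene",P.mean(0),(x,y),r,"used",disc)
sg=1; f0=np.array(manip.state()["contact_force"])
for l in [.01,.005,.003,.0015,0,-.0015,-.003,-.0045,-.006]:
    M2,p2=place(np.radians(-80),l,sg); manip.move_linear(p2,rate=.06 if l==.01 else .01)
    manip.dwell(.15); s=manip.state(); df=s["contact_force"]-f0; print(l,s["tool_pos"]-p2,df.round(2))
    if df[2]>3: break
print(s["clock"])
c=grab("scene"); cv2.imwrite("pics/s2.png",cv2.resize(c["image"][150:280,270:420],None,fx=4,fy=4))
E
```

```text
disc scene [0.56709696 0.06869062 0.016     ] (0.5665046572685242, 0.06820405274629593) 0.03654107823967934 used [0.5676 0.068  0.016 ]
0.01 [1.16126650e-04 7.96299745e-05 2.46745603e-04] [ 0.    0.63 -0.13]
0.005 [5.79438661e-05 3.86062573e-05 7.70418352e-05] [-0.83 -0.97  0.45]
0.003 [1.30562237e-05 1.04458459e-05 4.83377977e-06] [-0.77  0.3   0.69]
0.0015 [1.14125667e-05 2.13591403e-06 6.76104379e-06] [-0.32 -0.39  1.27]
0 [3.54007574e-05 7.53575915e-06 2.44854058e-05] [-0.55  0.69  0.29]
-0.0015 [2.20893338e-04 4.38189991e-06 8.96286735e-04] [-1.68  1.67  7.65]
13.4
```

View pics/s2.png

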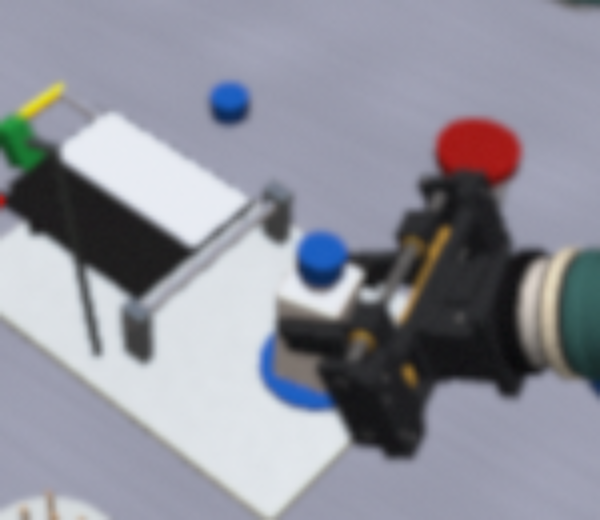

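The two cameras agree on the disc centre to within 1.1 mm, and contact came at the predicted height. The bottle sits on the disc at (320,370) in the crop. I'll release, back off and check.

```bash
python3 - <<'E'
from h import *
M2,p2=place(np.radians(-80),-.0005,1); manip.move_linear(p2,rate=.02)
manip.set_gripper(.075); manip.dwell(.2); s=manip.state(); print(s["gripper_width"],s["contact_force"])
manip.move_linear(p2-.13*M2[:,0],rate=.15)
q=manip.state()["tool_pos"]; manip.move_linear(q+[0,.06,.12],rate=.25)
c=grab("top"); save(c,"top2"); W=cloud(c); hsv=cv2.cvtColor(c["image"],cv2.COLOR_BGR2HSV)
near=np.hypot(W[...,0]-disc[0],W[...,1]-disc[1])<.05
cap=near&(W[...,2]>.12); print("cap",cap.sum(),np.nanmean(W[cap],0))
body=near&(W[...,2]>.08)&(W[...,2]<.115); print("shoulder",body.sum(),np.nanmean(W[body],0))
m=near&(hsv[...,0]>100)&(hsv[...,0]<125)&(hsv[...,1]>130)&(W[...,2]>.1); v,uu=np.nonzero(m); print("cap ray",ray(c,uu.mean(),v.mean(),.131),"disc",disc)
# green marker: image points in top and scene
for n in("top","scene"):
    c=grab(n); hsv=cv2.cvtColor(c["image"],cv2.COLOR_BGR2HSV); W=cloud(c)
    m=(hsv[...,0]>45)&(hsv[...,0]<75)&(hsv[...,1]>120)&(hsv[...,2]>40)&(np.hypot(W[...,0]-.64,W[...,1]+.1)<.06)&(W[...,2]>.1)
    w=W[m]-hinge; L=np.stack([w@Sx,-w@Sy,w[:,2]],1); md=np.median(L,0)
    print(n,m.sum(),"stand frame med",md.round(4),"ang",np.arctan2(md[2],md[1]),"r",np.hypot(md[1],md[2]),"mean px",np.argwhere(m).mean(0))
    angs=np.arctan2(L[:,2],L[:,1]); rr=np.hypot(L[:,1],L[:,2]); print(np.percentile(angs,[3,50,97]),np.percentile(rr,[3,50,97]),np.percentile(L[:,0],[3,50,97]))
print(manip.state()["clock"])
E
```

```text
0.07480828815622853 [-0.17336266  0.10072339 -0.92038096]
cap 103 [0.5678223  0.06843711 0.13118172]
shoulder 141 [0.56465691 0.06643275 0.10148071]
cap ray [0.56906036 0.06807012 0.131     ] disc [0.5676 0.068  0.016 ]
top 57 stand frame med [0.0905 0.0757 0.1439] ang 1.0863792254861968 r 0.16262093493348492 mean px [159.61403509 349.1754386 ]
[1.01309294 1.09687278 1.13315763] [0.14338437 0.16488017 0.16946345] [0.08307455 0.09054767 0.09864629]
scene 89 stand frame med [0.096  0.0688 0.1372] ang 1.1059087817152427 r 0.15349404449458653 mean px [185.30337079 273.95505618]
[1.0218733  1.11511141 1.13720479] [0.13891693 0.15410659 0.16618722] [0.08591259 0.09601487 0.09978215]
16.375
```

The bottle stands with its cap top at 0.131 m, within 2 mm of the disc centre. The marker is at about 1.07 rad, with its block spanning 1.01 to 1.14. Next I'll go to the bar.

```bash
cat >> h.py <<'E'
def barpose(th,Mt): return hinge+.2*(-Sy*np.cos(th)+Z*np.sin(th))+.019*Mt[:,0]
E
python3 - <<'E'
from h import *
q=manip.state()["tool_pos"]; manip.move_linear([q[0],q[1],.42],rate=.25)
Mt=tooldown(1); b=barpose(0,Mt); manip.move_pose([b[0],b[1],.40],rv(Mt)); manip.set_gripper(.036,12)
manip.move_linear([b[0],b[1],.12],rate=.2)
c=grab("wrist"); save(c,"w2"); W=cloud(c); hsv=cv2.cvtColor(c["image"],cv2.COLOR_BGR2HSV)
m=(hsv[...,0]>20)&(hsv[...,0]<35)&(hsv[...,1]>120)&(np.abs(W[...,2]-.053)<.012)&(np.hypot(W[...,0]-.538,W[...,1]+.2255)<.08)
w=W[m]; print("bar",m.sum(),np.nanmedian(w,0), "exp",b, "yS offset",np.nanmedian((w-hinge)@Sy), "xS range",np.percentile((w-hinge)@Sx,[2,98]) if m.sum() else None)
f0=manip.state()["contact_force"]
manip.move_linear(b+[0,0,.0],rate=.08); s=manip.state(); print(s["tool_pos"],s["contact_force"]-f0,s["clock"])
c=grab("scene"); cv2.imwrite("pics/s3.png",cv2.resize(c["image"][100:260,200:400],None,fx=4,fy=3.75))
E
```

```text
Traceback (most recent call last):
cell.IKError: the arm cannot follow that straight line within its joint ranges
```

```bash
python3 - <<'E'
from h import *
q=manip.state()["tool_pos"]; Mt=tooldown(1); b=barpose(0,Mt)
print(q, inverse_kinematics([.56,.28,.4],rv(Mt)), inverse_kinematics([b[0],b[1],.38],rv(Mt)))
manip.move_pose([.56,.28,.38],rv(Mt))
manip.move_pose([b[0],b[1],.38],rv(Mt)); manip.set_gripper(.036,12)
manip.move_linear([b[0],b[1],.12],rate=.2)
c=grab("wrist"); save(c,"w2"); W=cloud(c); hsv=cv2.cvtColor(c["image"],cv2.COLOR_BGR2HSV)
m=(hsv[...,0]>20)&(hsv[...,0]<35)&(hsv[...,1]>120)&(np.abs(W[...,2]-.053)<.012)&(np.hypot(W[...,0]-.538,W[...,1]+.2255)<.08)
w=W[m]; print("bar",m.sum(),np.nanmedian(w,0), "exp",b, "yS offset",np.nanmedian((w-hinge)@Sy), "xS range",np.percentile((w-hinge)@Sx,[2,98]) if m.sum() else None)
f0=manip.state()["contact_force"]
manip.move_linear(b+[0,0,.0],rate=.08); s=manip.state(); print(s["tool_pos"],s["contact_force"]-f0,s["clock"])
c=grab("scene"); cv2.imwrite("pics/s3.png",cv2.resize(c["image"][100:260,200:400],None,fx=4,fy=3.75))
E
```

```text
[0.5480949  0.22977785 0.24667655] [ 4.23867052e-01  1.16978054e-01  1.48672368e+00 -4.44089210e-16
  1.53789092e+00 -1.04706161e+00] [-4.39865274e-01  3.59392453e-02  1.60874839e+00 -4.44089210e-16
  1.49690502e+00 -1.91079394e+00]
bar 1782 [ 0.53066358 -0.22495193  0.05424437] exp [ 0.53806 -0.2257   0.031  ] yS offset -0.2000771930312808 xS range [-0.05264423  0.05075572]
[ 0.53868219 -0.22598243  0.03170273] [ 0.129105   -0.06641539 -0.76178288] 22.875
```

View pics/s3.png

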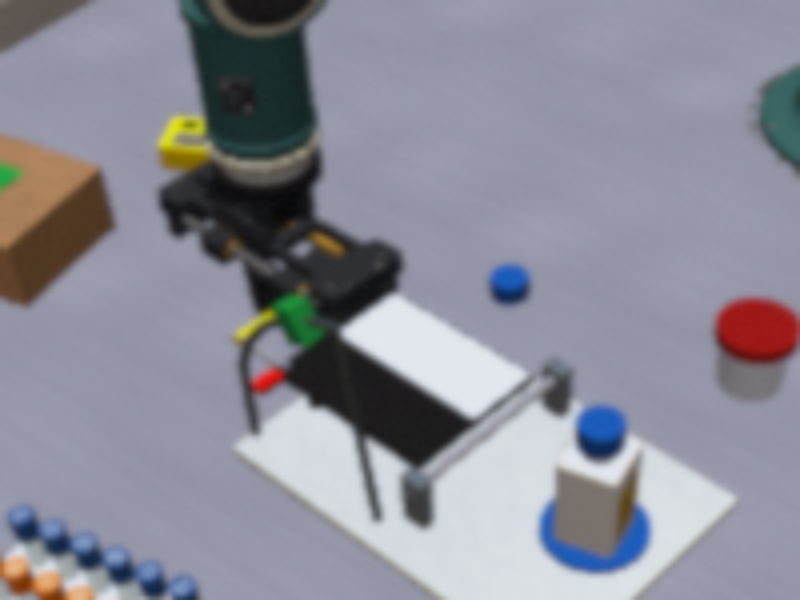

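The bottle stands on the disc at (600,490) in the crop, the gripper straddles the bar, and the red pointer is at (267,380) below the green marker at (298,318). The wrist view puts the bar at −200.1 mm from the hinge, as it should be. I'll grip and raise, stopping short at 0.95 rad.

```bash
python3 - <<'E'
from h import *
Mt=tooldown(1); f0=manip.state()["contact_force"]
manip.set_gripper(0.0,12); print("w",manip.state()["gripper_width"],(manip.state()["contact_force"]-f0).round(2))
for th in np.append(np.arange(.08,.93,.085),.95):
    manip.move_linear(barpose(th,Mt),rate=.06); s=manip.state(); print(round(th,2),(s["contact_force"]-f0).round(1),round(s["gripper_width"],4), ((s["tool_pos"]-barpose(th,Mt))*1e3).round(1))
print(s["clock"])
c=grab("scene"); cv2.imwrite("pics/s4.png",cv2.resize(c["image"][120:240,220:370],None,fx=5,fy=5)); np.savez("s4.npz",W=cloud(c),image=c["image"])
c=grab("top"); save(c,"t4")
E
```

```text
w 0.009053210252555219 [-0.83  0.28  1.16]
0.08 [ 0.7 -0.9 -3.5] 0.0087 [ 0.1 -0.1  0.3]
0.16 [ 0.4 -2.2 -3.7] 0.0089 [ 0.  -0.   0.2]
0.25 [ 0.7 -1.4 -2.4] 0.009 [-0.   0.   0.1]
0.34 [-0.5 -1.  -3.7] 0.0089 [-0.   0.2  0. ]
0.42 [ 0.9  0.3 -3.7] 0.0086 [0.  0.5 0.2]
0.5 [ 2.1  3.4 -4.7] 0.0081 [0.  0.9 0.2]
0.59 [ 2.5  4.9 -6.3] 0.0083 [ 0.   1.  -0.3]
0.68 [ 3.7  4.4 -8.6] 0.0084 [ 0.   1.3 -0.7]
0.76 [ 5.   4.8 -9.3] 0.0081 [ 0.   1.6 -1.1]
0.84 [  6.8   4.8 -10.9] 0.0078 [ 0.   1.8 -1.6]
0.95 [  6.2   5.3 -12.9] 0.0077 [-0.2  1.7 -2. ]
28.2667
```

View pics/s4.png

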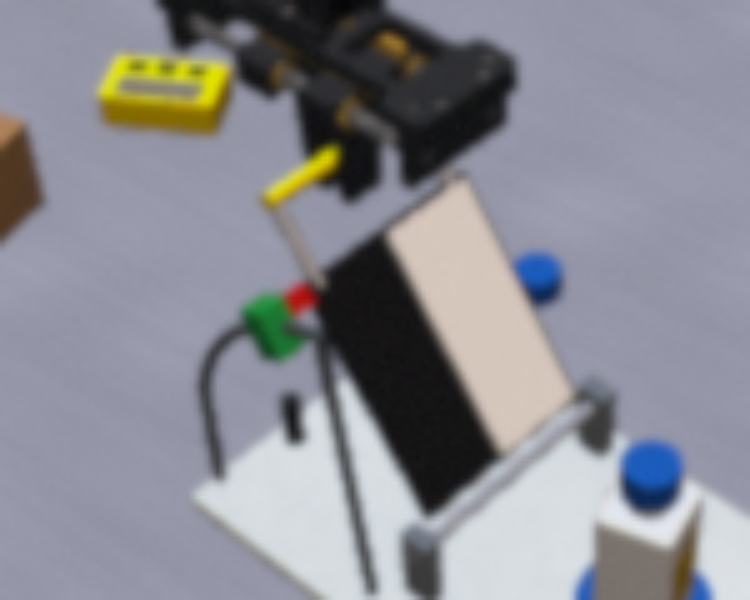

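The screen is up, with the red pointer at (300,297) in the crop next to the green block at (275,325). I'll measure the real screen angle from a plane fit to the panel, and the marker angle against it.

```bash
cat > meas.py <<'E'
from h import *
def meas(names=("scene","top")):
    for n in names:
        c=grab(n); W=cloud(c); hsv=cv2.cvtColor(c["image"],cv2.COLOR_BGR2HSV); H,S,V=[hsv[...,i].astype(int) for i in range(3)]
        w=W-hinge; L=np.stack([w@Sx,-(w@Sy),w[...,2]],-1); r=np.hypot(L[...,1],L[...,2]); an=np.arctan2(L[...,2],L[...,1])
        p=(np.abs(L[...,0])<.05)&(r>.03)&(r<.135)&(an>.5)&(an<1.45); q=L[p]
        for _ in range(3):
            m=q.mean(0); nn=np.linalg.svd(q-m,full_matrices=False)[2][2]; q=q[np.abs((q-m)@nn)<.004]
        nn*=np.sign(nn[2]); th=np.arctan2(-nn[1],nn[2]); mp=q.mean(0)
        print(n,"panel",len(q),"angle",th.round(3),"normal",nn.round(3),"hinge-plane dist mm",(mp@nn*1e3).round(1))
        for nm,mk in(("red",((H<8)|(H>172))&(S>150)),("green",(H>45)&(H<75)&(S>120)&(V>40))):
            mk=mk&(np.abs(L[...,0]-.085)<.03)&(r>.1)&(r<.19); a_=an[mk]
            if mk.sum()>4: print("  ",nm,mk.sum(),"ang",np.percentile(a_,[3,50,97]).round(3),"r",np.median(r[mk]).round(4),"x",np.percentile(L[mk][:,0],[3,50,97]).round(4))
E
python3 -c "
from meas import *
meas()"
```

```text
scene panel 1207 angle 0.961 normal [ 0.013 -0.819  0.573] hinge-plane dist mm 4.2
   red 22 ang [0.974 0.989 1.002] r 0.1514 x [0.0565 0.0636 0.0704]
   green 81 ang [1.043 1.112 1.133] r 0.1556 x [0.0872 0.0967 0.0998]
top panel 151 angle 0.967 normal [ 0.004 -0.823  0.567] hinge-plane dist mm 4.4
```

The panel is at 0.963 rad in both views. The marker block spans about 1.01 to 1.137, so its centre is about 1.065 to 1.07. I'll move to that in fine steps with the radius slightly relaxed, as the force is pulling toward the hinge.

```bash
python3 - <<'E'
from meas import *
Mt=tooldown(1)
for th in (.98,1.02,1.055):
    t=barpose(th,Mt)+.002*(Sy*np.cos(th)-Z*np.sin(th)); manip.move_linear(t,rate=.03); s=manip.state(); print(th,s["contact_force"].round(1),s["gripper_width"],((s["tool_pos"]-t)*1e3).round(1))
manip.dwell(.4); meas(); print(manip.state()["clock"],manip.state()["contact_force"])
c=grab("scene"); cv2.imwrite("pics/s5.png",cv2.resize(c["image"][120:240,220:370],None,fx=5,fy=5,interpolation=cv2.INTER_CUBIC))
c=grab("wrist"); save(c,"w5")
E
```

```text
0.98 [ 4.4  3.  -9. ] 0.008201926019472672 [-0.3  0.4 -0.7]
1.02 [  3.9   2.9 -10.1] 0.007921740584326771 [-0.3  0.4 -0.9]
1.055 [ 5.5  3.4 -9.9] 0.0077562574675393145 [-0.4  0.4 -1. ]
scene panel 1172 angle 1.063 normal [ 0.012 -0.874  0.486] hinge-plane dist mm 4.0
   red 36 ang [1.077 1.09  1.112] r 0.1523 x [0.0573 0.0677 0.0782]
   green 83 ang [1.026 1.111 1.134] r 0.1556 x [0.0858 0.0963 0.1   ]
top panel 95 angle 1.061 normal [ 0.007 -0.873  0.488] hinge-plane dist mm 4.6
   green 5 ang [1.108 1.115 1.122] r 0.157 x [0.0841 0.0901 0.097 ]
30.125 [ 3.79037883  3.1113779  -9.24641608]
```

View pics/s5.png

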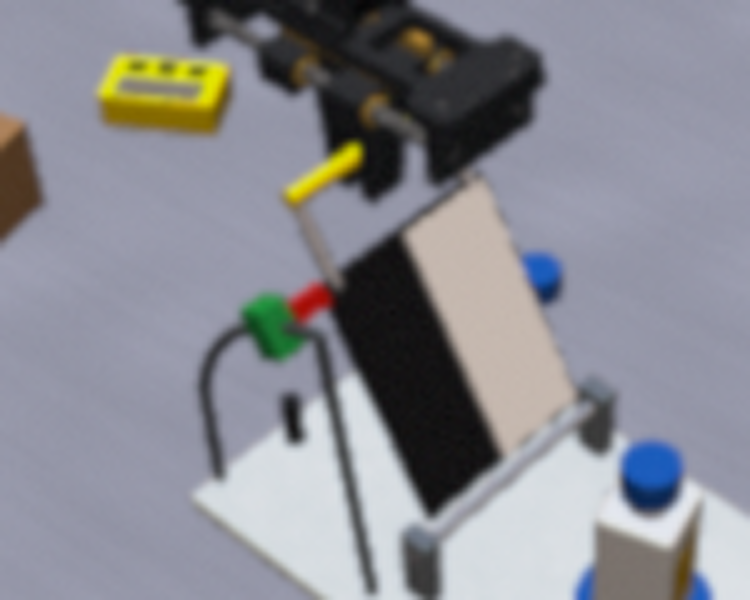

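The pointer runs from (335,292) to (297,310), and extended it meets the middle of the green block at (274,324). The panel is at 1.062 rad against a marker estimate of 1.065 to 1.07. I'll check the bottle and bystanders once more and hand in.

```bash
python3 - <<'E'
from h import *
d=np.load("top0.npz"); c=grab("top"); A=d["image"].astype(int); B=c["image"].astype(int)
for n,(x,y,w) in dict(cup=(284,261,14),cap=(353,253,9),vial=(227,144,9),timer=(462,253,20),carton=(496,186,45)).items():
    print(n,np.abs(A-B)[y-w:y+w,x-w:x+w].mean().round(2))
W=cloud(c); near=np.hypot(W[...,0]-disc[0],W[...,1]-disc[1])<.05
print("bottle cap",np.nanmean(W[near&(W[...,2]>.12)],0),manip.state()["gripper_width"],np.abs(manip.state()["joint_velocities"]).max())
order.close_job()
E
```

```text
cup 5.33
cap 40.04
vial 5.62
timer 5.58
carton 5.28
bottle cap [0.56780655 0.06842349 0.13136454] 0.00840142017591639 0.0010241064119640936
the job is handed in; nothing more can be done
```

The bottle is standing released on the blue disc, and I handed the job in with the gripper still holding the screen's bar at the marker. `order.close_job()` reported no verdict.

**Bottle:** In the last top view, the bottle's cap was within about 1 mm of the measured disc centre. Its top was at 0.131 m, which is right for a bottle standing upright on the disc.

**Screen:** The last panel fits gave 1.063 rad (scene camera) and 1.061 rad (top camera). I put the marker at about 1.065–1.07 rad, accurate to roughly 0.015 rad, against a tolerance of 0.067 rad. In the picture the pointer lines up with the middle of the green block. The arm was at rest with the bar gripped at 12 N.

**Bystanders and marker:**
- **Cup, vial, timer and carton:** the top view there was unchanged from the start.
- **Spare blue cap:** its patch of that view did differ (40 against about 5 for the others). I think the raised arm was in the way, but I didn't confirm that. The last two scene views, during the lift, showed the cap in the same spot.
- **Green marker:** its measured position didn't visibly change while I raised the screen.

**Disagreement:** While lifting, the wrist felt up to about 13 N pulling toward the hinge, so my hinge position was probably 1–2 mm off. I moved the last part of the path 2 mm closer to the hinge, and the pull dropped to about 9 N.

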